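# Make up a changeover kit and an inspection kit for the bonder

## Task

Make up two kits from the row of loose stock at the front of the bench. The changeover kit goes in the long divided tray: the thin window clamp plate flat in the larger compartment with the copper heater insert laid squarely on the middle of it, lengthways along it, and the capillary box flat in the smaller compartment; the inspection kit goes in the plain undivided tray: the petri dish flat and the objective standing upright, side by side on its floor. Set every part down rather than dropping it, and leave the loupe and the tweezers alone.

Things in the scene. Friction and masses are not known exactly. Their poses are not given: they have to be found in the camera images.
- divided_tray: Longer of two fixed shallow open aluminium trays, 120 (x) x 217 (y) mm, with one 10 mm high cross wall. Walls 3 mm thick, 12 mm high; floor 3 mm above the bench. Origin: centre of the underside, z up, y along the tray. Insides: larger compartment 114 x 116 mm centred at y=-47.5 mm, smaller 114 x 92 mm centred at y=+59.5 mm, both at x=0. Stands left or right.
- plain_tray: Shorter of the two trays, undivided, fixed: 120 (x) x 162 (y) mm outside, 114 x 156 mm inside, walls 3 mm thick and 12 mm high, floor 3 mm above the bench. Origin: centre of the underside; z up, y along the tray. It stands in the place that the other tray leaves.
- window_clamp: Window clamp: flat thin bare grey metal plate with bevelled corners and a small rectangular window in its middle, 60 (x) x 90 (y) x 8 mm, 0.14 kg, lying flat on the bench in the row of stock. Origin: centre of the underside; z up, y along its length; grip across its 60 mm width (x).
- heater_insert: Heater insert: solid copper block with small holes in its top, 38 (x) x 68 (y) x 16 mm (18 mm over its two screw heads), 0.36 kg, lying flat in the row of stock. Origin: centre of the underside; z up, y along its length; grip across its 38 mm width (x).
- capillary_box: Capillary box: small flat box of whitish plastic with a lid that does not open, 39 (x) x 71 (y) x 23 mm, 0.04 kg, lying flat in the row of stock. Origin: centre of the underside; z up, y along its length; grip across its 39 mm width (x).
- objective: Microscope objective: upright round black barrel with one thin light ring, 47 mm in diameter, 43 mm high, 0.12 kg, in the row of stock. Origin: centre of the underside; z up along its axis.
- petri_dish: Petri dish: low round whitish clear-plastic dish with its lid on, 62 mm in diameter over the lid (the lid spans 4 to 14 mm above the bench), 14 mm high, 0.03 kg, in the row of stock. Origin: centre of the underside; z up.
- loupe: Bystander: folding loupe, light grey with a black round lens, 52 x 30 x 16 mm, lying in the wide shallow parts tray at the left. Leave it alone. Origin: centre of the underside.
- tweezers: Bystander: black tweezers, 118 mm long, 18 mm wide, 10 mm high, lying on the bench at the right, along y. Leave them alone. Origin: centre of the underside.
Mind the look-alikes: they are no part of the job. Leave any red look-alike of the heater_insert alone.

How it is judged:
At the end, for the whole second after the job is handed in: Clamp flat on the floor of the larger compartment; insert flat on it, centres within 12 mm along each side, lengths within 0.25 rad; capillary box flat on the floor of the smaller compartment; dish and upright objective on the plain tray's floor; all level within 0.07 rad and at rest (x of window_clamp in the frame of divided_tray between -0.05 and 0.05 m and y of window_clamp in the frame of divided_tray between -0.1055 and 0.0105 m and z of window_clamp in the frame of divided_tray between 0 and 0.007 m and x of heater_insert in the frame of window_clamp between -0.012 and 0.012 m and y of heater_insert in the frame of window_clamp between -0.012 and 0.012 m and z of heater_insert in the frame of window_clamp between 0.005 and 0.012 m and angle between the y axis of heater_insert and the y axis of window_clamp, either way round below 0.25 rad and x of capillary_box in the frame of divided_tray between -0.05 and 0.05 m and y of capillary_box in the frame of divided_tray between 0.0135 and 0.1055 m and z of capillary_box in the frame of divided_tray between 0 and 0.007 m and x of objective in the frame of plain_tray between -0.05 and 0.05 m and y of objective in the frame of plain_tray between -0.07 and 0.07 m and z of objective in the frame of plain_tray between 0 and 0.007 m and x of petri_dish in the frame of plain_tray between -0.05 and 0.05 m and y of petri_dish in the frame of plain_tray between -0.07 and 0.07 m and z of petri_dish in the frame of plain_tray between 0 and 0.007 m and angle between each of window_clamp, heater_insert, capillary_box, objective, petri_dish's own z axis and vertical below 0.07 rad and linear speed of each of window_clamp, heater_insert, capillary_box, objective, petri_dish below 0.01 m/s); the robot touches nothing.
It fails at once if the loupe is disturbed (moved more than 20 mm) (distance of loupe from where it was at the start of the episode above 0.02 m).
It fails at once if the tweezers is disturbed (moved more than 20 mm) (distance of tweezers from where it was at the start of the episode above 0.02 m).
It fails at once if a kit part is dropped or thrown: faster than 0.5 m/s (a fall of about 13 mm) while no finger touches it ((linear speed of window_clamp above 0.5 m/s and contact force between the fingers and window_clamp below 0.02 N) or (linear speed of heater_insert above 0.5 m/s and contact force between the fingers and heater_insert below 0.02 N) or (linear speed of capillary_box above 0.5 m/s and contact force between the fingers and capillary_box below 0.02 N) or (linear speed of objective above 0.5 m/s and contact force between the fingers and objective below 0.02 N) or (linear speed of petri_dish above 0.5 m/s and contact force between the fingers and petri_dish below 0.02 N)).
It also fails if it takes over 112 s, if anything falls off the work surface, if the arm or the gripper's body presses on something with over 40 N, if the wrist force passes 120 N, or if a joint passes its speed limit or range.

## Robot

A 7-joint arm with a two-finger parallel gripper is mounted at the origin on a cart in front of the work surface, level with it; the furniture and walls round the work are solid. World frame = base frame: x ahead of the robot, y to its left, z up, the work surface at z = 0. Lengths are in m, angles in rad, forces in N, time in s.
With the tool pointing down it reaches from about 0.35 to 0.9 m from the base axis. Payload 8.1 kg.
Tool frame: the origin (TCP) lies at the very end of the fingers, on their centre line; the grasp point (between the pads) lies 19 mm behind it; z points along the fingers, y is the direction in which the jaws open and shut (so a half turn about z gives the same grasp; the last joint's range is limited). The gripper opens to 92 mm and grips with 3 to 60 N. Pads are 19 mm wide; open, the fingers measure 130 mm over their backs; the gripper's body (75 mm by 190 mm) begins 47 mm behind the grasp point.
Start: joints at [-1.205, 0.434, 0.025, 1.573, -0.012, 1.134, -0.075], TCP at [0.282, 0.558, 0.227] pointing down, gripper open.
Joint ranges: [-2.62, 2.62], [-0.44, 2.09], [-1.27, 1.32], [0.08, 2.57], [-1.32, 4.46], [0.12, 2], [-2.74, 2.74]. Speed limits (rad/s): [2.22, 2.22, 3.01, 3.01, 3.14, 3.14, 3.14].

## Interface

Orientations are given as a unit quaternion [x, y, z, w].
In Python, from cell import bot, grab_frame, look_for gives the robot as it stands. The module is installed in compiled form; this text tells all that it offers.
- The arm moves only by the tool drive_tool, never from a script. Its argument "deltas" is a list of rows, each a list of 3 entries, a list of its own where there are three numbers: the turn, a rotation vector about the world's x, y, z in rad, then the shift along the world's x, y, z in m, then the opening, from 0 (shut) to 1 (fully open). In form: [[[rx, ry, rz], [tx, ty, tz], fingers], ...]. A call has 1 to 8 rows; each row is the pose to reach, as a shift and turn from the pose commanded when the call began; what a row does not reach only later rows make up. A row lasts 1/10 s, in which the tool goes at most 50 mm and 8.59 degrees, less where a joint would pass 70% of its speed; a pose out of reach is approached as far as the arm can. A call with a gripper value outside its range is refused whole. The fingers move at their own pace and stop on an object; "newtons" is the grip in N (left out, the last holds). Time passes only in rows, so rows that repeat a pose let the fingers close. It gives the time, the measured TCP pose, the force and the opening at its end, in the units of the state.
- bot.get_obs(): the state, without advancing time (a new reading comes with each control period).
- grab_frame(name): name is "scene" or "top"; returns a dict with "frame" (384x512x3 uint8, red, green, blue), "fx", "fy", "cx", "cy" (pixels), "position" and "rotation" of the camera in the world. Camera axes: x right, y up, looking along -z (the intrinsics and any distortion apply to the point x, -y, -z); pixel columns grow to the right and rows downward; lengths in m; the calibration is good to about 2 mm. A picture is of the moment at which its call begins. There is no depth.
- bot.finish_job(): hands the job in, once; it reports no verdict.
Trained networks look in a picture, given as the dict that the camera call returned (one of the last four; its "shot" number tells which), for a name from the list of things; names that differ only in an ending like _2 or _b are one class to them, and where a whole thing is asked for, a point or a joint stands for the part that bears it (a point fixed in the world has none). Each returns a list of dicts, best first, with "score" (0 to 1); they miss things now and then, are a little off and sometimes report something else, mostly with a low value. They report only what shows in the picture. A call takes as long as a camera call. They do not tell look-alikes from the thing itself.
- look_for(picture, name): "position" ([x, y, z] in m, in the coordinates of the camera as it stood for that picture, good to about 4 mm: the middle of the surface that is visible of it).
The state is a dict: "time": time; "joint_positions": joint angles; "joint_vel": joint speeds; "joint_torque": joint torques, N m; "ee_pos": TCP position; "orientation": TCP orientation; "wrist_force": force on the tool from outside, world axes, zero at the start; "wrist_torque": the same for the moment, N m; "gripper_width": finger opening in m.
Only numpy, scipy, OpenCV 4.12 (cv2) and the standard library are available. Lean on these libraries where they do the work, as an engineer would, in place of code of your own. Each camera call takes 0.05 s, during which the arm holds its last target. There are 200 camera calls.

## Working session

There is one attempt and no reset: what is moved stays moved. The work goes in short steps, Python scripts to look and compute and a tool call to move; the robot and the scene stay as the last step left them, time stands still between calls to the robot, and variables do not carry over. Pictures are saved under pics/ and viewed, about 12 in all and at most 16, crops included, and the job is handed in when it is done.

Besides the shell and the picture viewer there is one more tool, called after "Call:" in YAML: its name, and indented under it one key for each argument. drive_tool: Moves the arm, as the interface text tells. Its arguments: {"type":"object","properties":{"deltas":{"type":"array"},"newtons":{"type":"number"}},"required":["deltas"]}

```bash
mkdir -p pics; cat > h.py <<'E'
import numpy as np, cv2
from cell import bot, grab_frame, look_for
def w(p,f): return np.array(f["position"])+np.array(f["rotation"])@np.array(p)
def save(f,n): cv2.imwrite(f"pics/{n}.png",np.ascontiguousarray(f["frame"][:,:,::-1]))
def pix2w(f,u,v,z):
    K=np.array([[f["fx"],0,f["cx"]],[0,f["fy"],f["cy"]],[0,0,1.]])
    d=np.array(f.get("distortion",np.zeros(5)),float)
    q=cv2.undistortPoints(np.array([[[u,v]]],float),K,d)[0,0]
    r=np.array(f["rotation"])@np.array([q[0],-q[1],-1.]); p=np.array(f["position"])
    return p+r*(z-p[2])/r[2]
E
python3 - <<'E'
from h import *
for c in ("top","scene"):
    f=grab_frame(c); save(f,c+"0"); print(c,{k:(v if k!="frame" else 0) for k,v in f.items()})
    for n in "divided_tray plain_tray window_clamp heater_insert capillary_box objective petri_dish loupe tweezers".split():
        print(n,[(np.round(w(d["position"],f),3).tolist(),round(d["score"],2)) for d in look_for(f,n)[:3]])
o=bot.get_obs();print(o)
E
```

```text
top {'frame': 0, 'fx': 412.10178249734633, 'fy': 412.10178249734633, 'cx': 258.0094805285287, 'cy': 193.0271425889052, 'position': array([ 0.48254422, -0.17954321,  1.22984671]), 'rotation': array([-1.81055093e-02, -2.23433120e-04,  7.14790599e-01, -6.99104098e-01]), 'shot': 1}Traceback (most recent call last):
  File "<stdin>", line 5, in <module>
  File "h.py", line 3, in w
    def w(p,f): return np.array(f["position"])+np.array(f["rotation"])@np.array(p)
                                               ~~~~~~~~~~~~~~~~~~~~~~~^~~~~~~~~~~~
ValueError: matmul: Input operand 1 has a mismatch in its core dimension 0, with gufunc signature (n?,k),(k,m?)->(n?,m?) (size 3 is different from 4)
```

```bash
sed -i 's/np.array(f\["rotation"\])/R.from_quat(f["rotation"]).as_matrix()/; 1i from scipy.spatial.transform import Rotation as R' h.py
python3 - <<'E'
from h import *
for c in ("top","scene"):
    f=grab_frame(c); save(f,c+"0"); print(c,[(k,v) for k,v in f.items() if k!="frame"])
    for n in "divided_tray plain_tray window_clamp heater_insert capillary_box objective petri_dish loupe tweezers".split():
        print(n,[(np.round(w(d["position"],f),3).tolist(),round(d["score"],2)) for d in look_for(f,n)[:3]])
o=bot.get_obs();print(o)
E
```

```text
top [('fx', 412.10178249734633), ('fy', 412.10178249734633), ('cx', 258.0094805285287), ('cy', 193.0271425889052), ('position', array([ 0.48254422, -0.17954321,  1.22984671])), ('rotation', array([-1.81055093e-02, -2.23433120e-04,  7.14790599e-01, -6.99104098e-01])), ('shot', 2)]
divided_tray [([0.441, -0.027, 0.007], 0.69), ([0.622, -0.209, 0.001], 0.6)]
plain_tray [([0.619, 0.064, 0.003], 0.86)]
window_clamp [([0.442, -0.029, 0.006], 0.96)]
heater_insert [([0.473, -0.116, 0.018], 0.76), ([0.578, -0.562, 0.019], 0.54)]
capillary_box [([0.466, 0.061, 0.025], 0.58), ([0.437, 0.157, 0.011], 0.16)]
objective [([0.487, -0.208, 0.045], 0.58)]
petri_dish [([0.434, 0.157, 0.013], 0.73)]
loupe [([0.61, 0.241, 0.012], 0.49)]
tweezers []
scene [('fx', 447.89706895289254), ('fy', 447.89706895289254), ('cx', 245.52337138356592), ('cy', 190.36652773234553), ('position', array([-0.19549613, -1.21892702,  0.60783471])), ('rotation', array([ 0.51458411, -0.16172056, -0.24495231,  0.80563516])), ('shot', 3)]
divided_tray [([0.621, -0.207, 0.001], 0.76)]
plain_tray [([0.621, 0.064, 0.001], 0.96), ([0.
[... 410 characters left out ...]
4188,  0.43451134,  0.02501074,  1.5732224 , -0.01162983,
        1.13400726, -0.07508116]), 'joint_vel': array([ 1.67404497e-04, -6.00152109e-04,  5.77541614e-05, -3.19331970e-04,
        2.11454425e-03,  6.01413158e-04,  5.94217963e-04]), 'joint_torque': array([ 2.43121227e-03, -6.67684007e+01,  9.84693244e-01, -3.14796603e+01,
       -6.05972484e-02,  3.26115300e-02,  1.43099697e-05]), 'ee_pos': array([0.28238019, 0.55756892, 0.22672622]), 'orientation': array([ 2.32280389e-01,  9.72648868e-01, -7.00019699e-07, -5.22685030e-06]), 'wrist_force': array([0.06299935, 0.08895526, 0.8939933 ]), 'wrist_torque': array([-0.0070554 , -0.00641734, -0.0032595 ]), 'gripper_width': 0.09214319074115432}
```

View pics/top0.png

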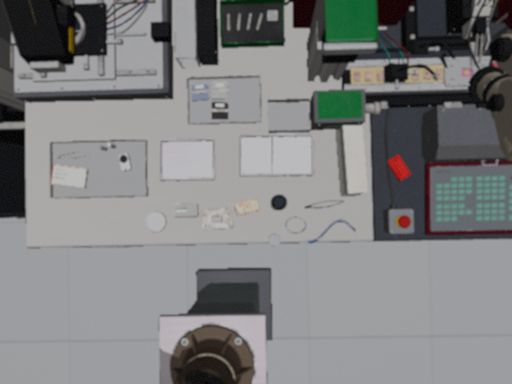

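View pics/scene0.png

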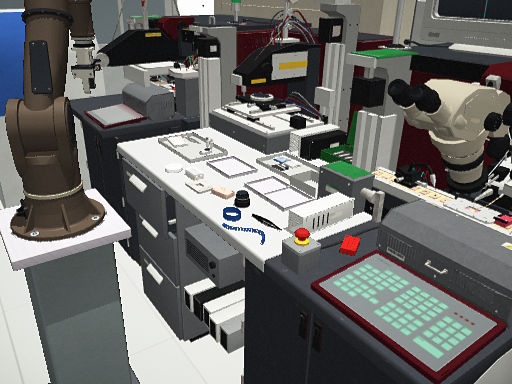

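```bash
python3 - <<'E'
from h import *
f=grab_frame("top"); im=np.ascontiguousarray(f["frame"][:,:,::-1])
c=im[120:245,135:335]; cv2.imwrite("pics/z1.png",cv2.resize(c,None,fx=4,fy=4,interpolation=cv2.INTER_CUBIC))
g=grab_frame("scene"); im=np.ascontiguousarray(g["frame"][:,:,::-1])
c=im[125:250,155:325]; cv2.imwrite("pics/z2.png",cv2.resize(c,None,fx=4.7,fy=4.7,interpolation=cv2.INTER_CUBIC))
E
```

```text
(no output)
```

View pics/z1.png

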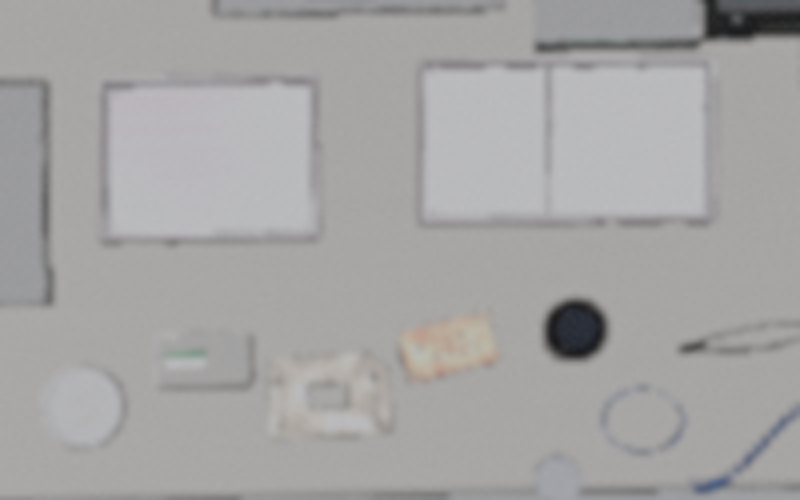

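View pics/z2.png

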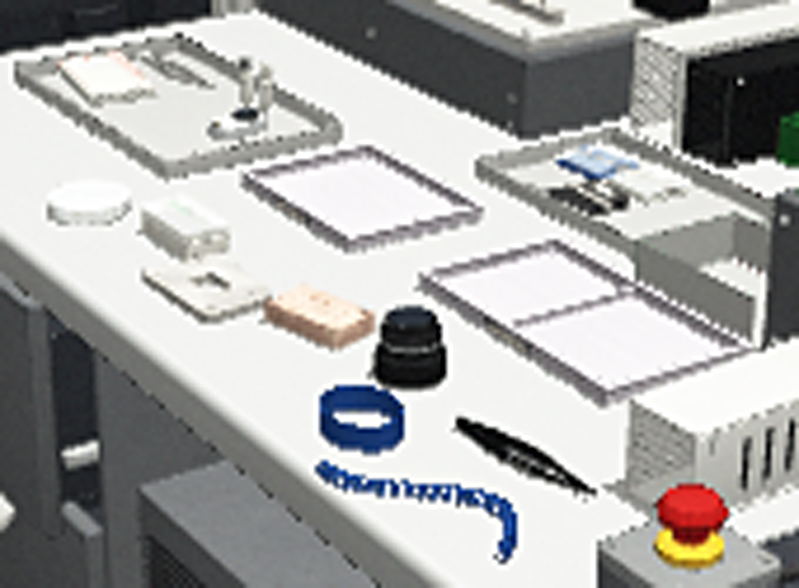

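```bash
python3 - <<'E'
from h import *
f=grab_frame("top"); im=np.ascontiguousarray(f["frame"][:,:,::-1])
def W(p,z): return pix2w(f,p[0]/4-.375+135,p[1]/4-.375+120,z)
P={"clamp":(.008,[(275,353),(383,350),(393,434),(270,441)]),"heat":(.016,[(399,333),(487,308),(498,354),(408,382)]),
"box":(.023,[(161,335),(252,333),(253,386),(158,388)]),"div":(.012,[(419,64),(709,63),(710,222),(419,222)]),"plain":(.012,[(103,83),(316,80),(319,239),(105,242)]),"divwall":(.012,[(547,64),(550,222)]*2),
"greybox":(.05,[(537,47),(703,44)]*2)}
for n,(z,c) in P.items():
    q=np.array([W(p,z) for p in c])[:,:2]; e=(q[0]+q[3]-q[1]-q[2])/2; s=(q[0]+q[1]-q[2]-q[3])/2
    print(n,q.mean(0).round(4),"yaw of len",np.degrees(np.arctan2(e[1],e[0])).round(1),"yaw of width",np.degrees(np.arctan2(s[1],s[0])).round(1),"L",np.linalg.norm(e).round(4),np.linalg.norm(s).round(4))
for n,p,z in (("obj",(576,330),.043),("dish",(83,407),.014),("wall",(548.5,143),.012)): print(n,W(p,z).round(4))
print(W((537,47),.05),W((703,44),.05))
hsv=cv2.cvtColor(im,cv2.COLOR_BGR2HSV); m=((hsv[...,1]>35)&(hsv[...,0]<25)).astype(np.uint8); m[:190]=0;m[225:]=0;m[:,:232]=0;m[:,262:]=0
pts=cv2.findNonZero(m); r=cv2.minAreaRect(pts); print(r,m.sum(), pix2w(f,*r[0],.016).round(4))
# line fit of heater: PCA
x=pts[:,0].astype(float); c=x.mean(0); v=np.linalg.eigh(np.cov((x-c).T))[1][:,1]
a=pix2w(f,*(c+10*v),.016)-pix2w(f,*(c-10*v),.016); print(pix2w(f,*c,.016).round(4),np.degrees(np.arctan2(a[1],a[0])))
E
```

```text
clamp [ 0.4416 -0.0253] yaw of len 91.3 yaw of width 0.6 L 0.0861 0.0638
heat [ 0.477 -0.114] yaw of len 105.3 yaw of width 10.7 L 0.0685 0.0358
box [0.469  0.0639] yaw of len 90.0 yaw of width -2.1 L 0.0687 0.0389
div [ 0.6243 -0.2028] yaw of len 88.7 yaw of width -1.1 L 0.2148 0.1176
plain [0.6172 0.0601] yaw of len 89.4 yaw of width -0.1 L 0.1596 0.1186
divwall [ 0.6244 -0.1914] yaw of len 90.0 yaw of width 90.0 L 0.0 0.0
greybox [ 0.6887 -0.2438] yaw of len 14.0 yaw of width 0.0 L 0.0 0.0
obj [ 0.4854 -0.2078  0.043 ]
dish [0.4364 0.158  0.014 ]
wall [ 0.6243 -0.1914  0.012 ]
[ 0.6892099  -0.18437865  0.05      ] [ 0.68822281 -0.30329196  0.05      ]
((246.334228515625, 206.6151580810547), (12.292320251464844, 22.11118507385254), 77.00537872314453) 131 [ 0.4743 -0.1131  0.016 ]
[ 0.4741 -0.1097  0.016 ] 96.79442907799046
```

```bash
python3 - <<'E'
from h import *
g=grab_frame("scene"); im=np.ascontiguousarray(g["frame"][:,:,::-1])
c=im[140:230,240:345]; cv2.imwrite("pics/z3.png",cv2.resize(c,None,fx=6,fy=6,interpolation=cv2.INTER_CUBIC))
for v in range(150,215,5):
    print(v,[pix2w(g,u,v,0)[:2].round(3).tolist() for u in (290,300,310,316)])
E
```

```text
150 [[0.92, 0.096], [0.954, 0.074], [0.988, 0.052], [1.009, 0.039]]
155 [[0.883, 0.051], [0.916, 0.03], [0.949, 0.008], [0.969, -0.005]]
160 [[0.848, 0.008], [0.88, -0.013], [0.912, -0.034], [0.931, -0.046]]
165 [[0.814, -0.032], [0.846, -0.053], [0.877, -0.073], [0.896, -0.085]]
170 [[0.783, -0.071], [0.813, -0.091], [0.844, -0.11], [0.862, -0.122]]
175 [[0.753, -0.107], [0.783, -0.126], [0.813, -0.146], [0.83, -0.157]]
180 [[0.725, -0.142], [0.754, -0.16], [0.783, -0.179], [0.8, -0.19]]
185 [[0.698, -0.174], [0.726, -0.193], [0.755, -0.211], [0.771, -0.222]]
190 [[0.673, -0.205], [0.7, -0.223], [0.728, -0.241], [0.744, -0.252]]
195 [[0.649, -0.235], [0.675, -0.253], [0.702, -0.27], [0.718, -0.28]]
200 [[0.625, -0.263], [0.652, -0.28], [0.678, -0.297], [0.693, -0.308]]
205 [[0.603, -0.29], [0.629, -0.307], [0.654, -0.324], [0.67, -0.334]]
210 [[0.582, -0.316], [0.607, -0.332], [0.632, -0.349], [0.647, -0.359]]
```

View pics/z3.png

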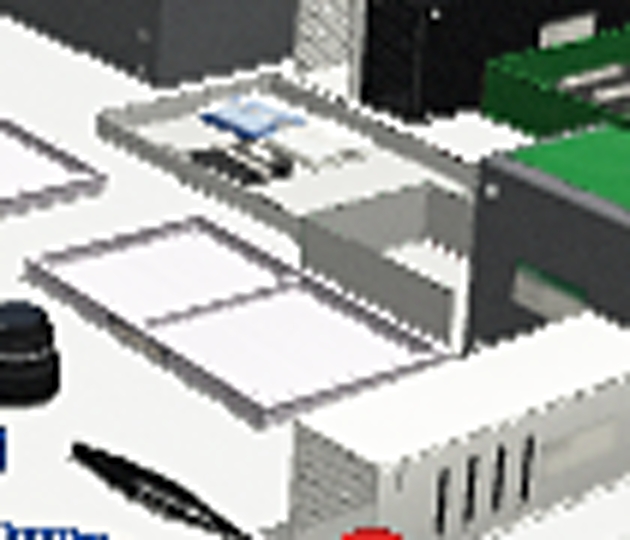

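Call:
drive_tool:
  deltas:
    - [[0, 0, -0.13], [0.015, -0.047, 0], 1]
    - [[0, 0, -0.26], [0.03, -0.094, 0], 1]
    - [[0, 0, -0.39], [0.045, -0.14, 0], 1]
    - [[0, 0, -0.52], [0.06, -0.187, 0], 1]
    - [[0, 0, -0.65], [0.075, -0.234, 0], 1]
    - [[0, 0, -0.78], [0.09, -0.28, 0], 1]
    - [[0, 0, -0.91], [0.105, -0.327, 0], 1]
    - [[0, 0, -1.04], [0.12, -0.374, 0], 1]
  newtons: 25

```text
time: 2.1
ee_pos: [0.4027, 0.1817, 0.2271]
orientation: [0.687, 0.727, 0.001, -0.0]
wrist_force: [1.7, 0.6, -0.2]
gripper_width: 0.0917
```

Call:
drive_tool:
  deltas:
    - [[0, 0, -0.035], [0.02, -0.05, -0.01], 1]
    - [[0, 0, -0.035], [0.039, -0.1, -0.03], 1]
    - [[0, 0, -0.035], [0.039, -0.14, -0.06], 1]
    - [[0, 0, -0.035], [0.039, -0.18, -0.09], 1]
    - [[0, 0, -0.035], [0.039, -0.21, -0.13], 1]
    - [[0, 0, -0.035], [0.039, -0.21, -0.17], 1]
    - [[0, 0, -0.035], [0.039, -0.21, -0.17], 1]
    - [[0, 0, -0.035], [0.039, -0.21, -0.17], 1]

```text
time: 2.9
ee_pos: [0.441, -0.0264, 0.0569]
orientation: [0.698, 0.716, -0.001, -0.001]
wrist_force: [0.3, -0.3, 0.8]
gripper_width: 0.0921
```

```bash
python3 - <<'E'
from h import *
o=bot.get_obs();print(o["time"],o["ee_pos"],o["orientation"])
ims=[]
for c,(u,v) in (("top",(210,210)),("scene",(200,175))):
    f=grab_frame(c); im=np.ascontiguousarray(f["frame"][:,:,::-1]); ims.append(cv2.resize(im[v-35:v+35,u-35:u+35],None,fx=5.5,fy=5.5,interpolation=cv2.INTER_CUBIC))
cv2.imwrite("pics/a1.png",np.hstack(ims))
E
```

```text
2.9 [ 0.44098175 -0.02636634  0.05694255] [ 0.69779717  0.71629458 -0.0008064  -0.00073061]
```

View pics/a1.png

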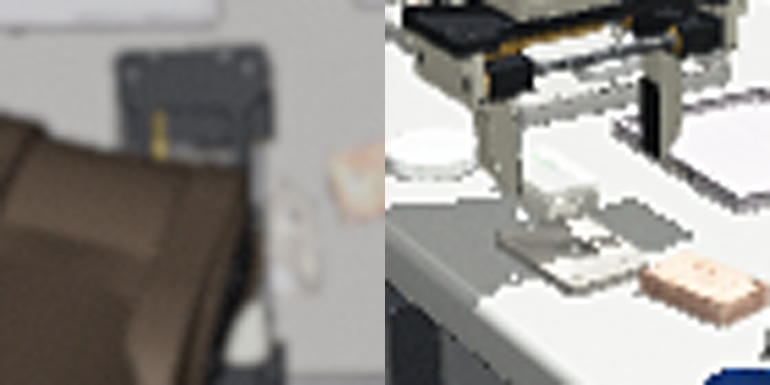

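Call:
drive_tool:
  deltas:
    - [[0, 0, 0], [0, 0, -0.03], 1]
    - [[0, 0, 0], [0, 0, -0.05], 1]
    - [[0, 0, 0], [0, 0, -0.054], 1]
    - [[0, 0, 0], [0, 0, -0.054], 1]
    - [[0, 0, 0], [0, 0, -0.054], 0.5]
    - [[0, 0, 0], [0, 0, -0.054], 0.5]
    - [[0, 0, 0], [0, 0, -0.054], 0.3]
    - [[0, 0, 0], [0, 0, -0.054], 0.3]

```text
time: 3.8
ee_pos: [0.4415, -0.0263, 0.0032]
orientation: [0.697, 0.717, 0.0, 0.0]
wrist_force: [-0.8, -0.5, 0.2]
gripper_width: 0.0644
```

Call:
drive_tool:
  deltas:
    - [[0, 0, 0], [0, 0, 0], 0.3]
    - [[0, 0, 0], [0, 0, 0], 0.3]
    - [[0, 0, 0], [0, 0, 0], 0.3]
    - [[0, 0, 0], [0, 0, 0], 0.3]
    - [[0, 0, 0], [0, 0, 0.02], 0.3]
    - [[0, 0, 0], [0, 0, 0.05], 0.3]
    - [[0, 0, 0], [0, 0, 0.07], 0.3]
    - [[0, 0, 0], [0, 0, 0.07], 0.3]

```text
time: 4.6
ee_pos: [0.4429, -0.0264, 0.0747]
orientation: [0.698, 0.717, 0.002, 0.001]
wrist_force: [0.3, -0.6, -0.9]
gripper_width: 0.0596
```

Call:
drive_tool:
  deltas:
    - [[0, 0, -0.02], [0.03, -0.03, 0.01], 0.3]
    - [[0, 0, -0.04], [0.06, -0.06, 0.015], 0.3]
    - [[0, 0, -0.045], [0.09, -0.1, 0.015], 0.3]
    - [[0, 0, -0.045], [0.12, -0.14, 0.015], 0.3]
    - [[0, 0, -0.045], [0.15, -0.18, 0.015], 0.3]
    - [[0, 0, -0.045], [0.18, -0.215, 0], 0.3]
    - [[0, 0, -0.045], [0.18, -0.222, -0.02], 0.3]
    - [[0, 0, -0.045], [0.18, -0.222, -0.03], 0.3]

```text
time: 5.4
ee_pos: [0.6197, -0.2503, 0.0393]
orientation: [0.714, 0.7, -0.001, -0.001]
wrist_force: [-0.7, -0.2, -1.2]
gripper_width: 0.0596
```

```bash
python3 - <<'E'
from h import *
o=bot.get_obs();print(o["time"],o["ee_pos"],o["orientation"])
ims=[]
for c,(u,v) in (("top",(276,155)),("scene",(285,190))):
    f=grab_frame(c); im=np.ascontiguousarray(f["frame"][:,:,::-1]); ims.append(cv2.resize(im[v-45:v+45,u-45:u+45],None,fx=4.4,fy=4.4,interpolation=cv2.INTER_CUBIC))
cv2.imwrite("pics/a2.png",np.hstack(ims))
E
```

```text
5.4 [ 0.61973898 -0.25031256  0.03931088] [ 0.71446767  0.69966612 -0.00124696 -0.00130947]
```

View pics/a2.png

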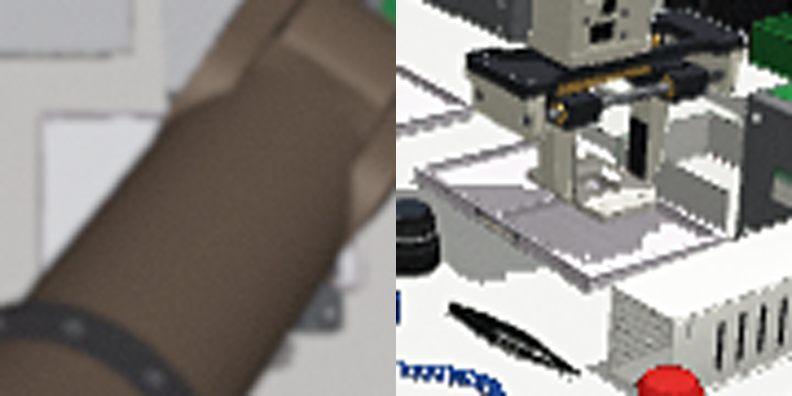

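Call:
drive_tool:
  deltas:
    - [[0, 0, 0], [0, 0, -0.01], 0.3]
    - [[0, 0, 0], [0, 0, -0.02], 0.3]
    - [[0, 0, 0], [0, 0, -0.026], 0.3]
    - [[0, 0, 0], [0, 0, -0.03], 0.3]
    - [[0, 0, 0], [0, 0, -0.03], 0.3]

```text
time: 6.0
ee_pos: [0.6212, -0.248, 0.0123]
orientation: [0.713, 0.701, -0.0, -0.0]
wrist_force: [0.5, -0.2, -0.5]
gripper_width: 0.0592
```

Call:
drive_tool:
  deltas:
    - [[0, 0, 0], [0, 0, -0.003], 0.3]
    - [[0, 0, 0], [0, 0, -0.0045], 0.3]
    - [[0, 0, 0], [0, 0, -0.0045], 0.3]
    - [[0, 0, 0], [0, 0, -0.0045], 0.3]

```text
time: 6.4
ee_pos: [0.6215, -0.2485, 0.0084]
orientation: [0.713, 0.701, 0.0, 0.0]
wrist_force: [0.3, -0.1, -2.2]
gripper_width: 0.06
```

Call:
drive_tool:
  deltas:
    - [[0, 0, 0], [0, 0, -0.0015], 0.3]
    - [[0, 0, 0], [0, 0, -0.0015], 0.3]
    - [[0, 0, 0], [0, 0, -0.0015], 0.3]

```text
time: 6.7
ee_pos: [0.6214, -0.2484, 0.0067]
orientation: [0.713, 0.701, -0.0, -0.0]
wrist_force: [-0.4, 0.1, -1.5]
gripper_width: 0.0595
```

Call:
drive_tool:
  deltas:
    - [[0, 0, 0], [0, 0, -0.0005], 0.69]
    - [[0, 0, 0], [0, 0, -0.0005], 0.69]
    - [[0, 0, 0], [0, 0, -0.0005], 0.69]
    - [[0, 0, 0], [0, 0, -0.0005], 0.69]
    - [[0, 0, 0], [0, 0, 0.01], 0.69]
    - [[0, 0, 0], [0, 0, 0.03], 0.75]
    - [[0, 0, 0], [0, 0, 0.07], 0.9]
    - [[0, 0, 0], [0, 0, 0.1], 0.9]

```text
time: 7.5
ee_pos: [0.6217, -0.2488, 0.1094]
orientation: [0.714, 0.701, 0.0, 0.001]
wrist_force: [0.7, 0.3, 0.5]
gripper_width: 0.0795
```

Call:
drive_tool:
  deltas:
    - [[0, 0, 0.1], [-0.03, 0.03, 0], 1]
    - [[0, 0, 0.2], [-0.06, 0.06, 0], 1]
    - [[0, 0, 0.245], [-0.09, 0.09, 0], 1]
    - [[0, 0, 0.245], [-0.12, 0.12, 0], 1]
    - [[0, 0, 0.245], [-0.148, 0.134, -0.01], 1]
    - [[0, 0, 0.245], [-0.148, 0.134, -0.05], 1]
    - [[0, 0, 0.245], [-0.148, 0.134, -0.06], 1]
    - [[0, 0, 0.245], [-0.148, 0.134, -0.06], 1]

```text
time: 8.3
ee_pos: [0.473, -0.1147, 0.0463]
orientation: [0.623, 0.782, -0.001, -0.001]
wrist_force: [-0.1, -0.1, -0.4]
gripper_width: 0.0915
```

```bash
python3 - <<'E'
from h import *
o=bot.get_obs();print(o["time"],o["ee_pos"],o["orientation"])
ims=[]
for c,(u,v) in (("top",(270,170)),("scene",(245,190))):
    f=grab_frame(c); im=np.ascontiguousarray(f["frame"][:,:,::-1]); ims.append(cv2.resize(im[v-50:v+50,u-50:u+50],None,fx=4,fy=4,interpolation=cv2.INTER_CUBIC))
cv2.imwrite("pics/a3.png",np.hstack(ims))
E
```

```text
8.3 [ 0.47300529 -0.11468686  0.0462788 ] [ 6.22700643e-01  7.82459502e-01 -6.49907572e-04 -7.84677582e-04]
```

View pics/a3.png

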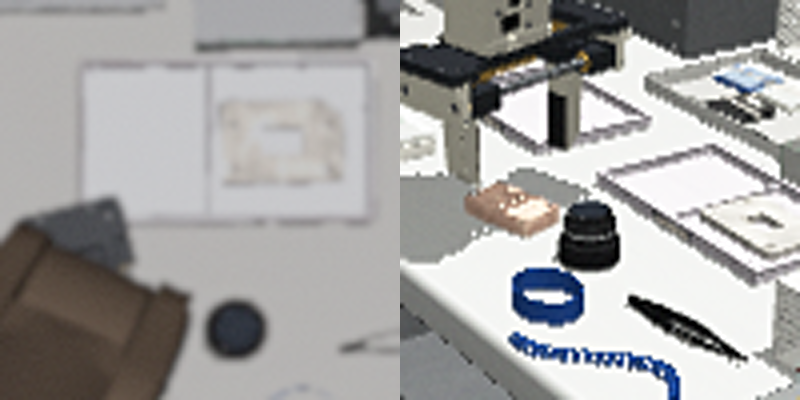

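Call:
drive_tool:
  deltas:
    - [[0, 0, 0], [0.001, 0, -0.025], 1]
    - [[0, 0, 0], [0.001, 0, -0.04], 1]
    - [[0, 0, 0], [0.001, 0, -0.042], 1]
    - [[0, 0, 0], [0.001, 0, -0.042], 0.6]
    - [[0, 0, 0], [0.001, 0, -0.042], 0.4]
    - [[0, 0, 0], [0.001, 0, -0.042], 0.2]
    - [[0, 0, 0], [0.001, 0, -0.042], 0.1]
    - [[0, 0, 0], [0.001, 0, -0.042], 0.1]
  newtons: 40

```text
time: 9.2
ee_pos: [0.4747, -0.1144, 0.0051]
orientation: [0.622, 0.783, 0.0, 0.0]
wrist_force: [-0.3, 1.4, -0.3]
gripper_width: 0.0564
```

Call:
drive_tool:
  deltas:
    - [[0, 0, 0], [0, 0, 0], 0.1]
    - [[0, 0, 0], [0, 0, 0], 0.1]
    - [[0, 0, 0], [0, 0, 0], 0.1]
    - [[0, 0, 0], [0, 0, 0], 0.1]
    - [[0, 0, 0], [0, 0, 0.02], 0.1]
    - [[0, 0, 0], [0, 0, 0.05], 0.1]
    - [[0, 0, 0], [0, 0, 0.08], 0.1]
    - [[0, 0, 0], [0, 0, 0.08], 0.1]

```text
time: 10.0
ee_pos: [0.4764, -0.1149, 0.0875]
orientation: [0.623, 0.783, 0.001, 0.002]
wrist_force: [0.5, -0.2, -4.1]
gripper_width: 0.0373
```

```bash
python3 - <<'E'
from h import *
f=grab_frame("top")
def W(p,z): return pix2w(f,p[0]/4-.375+220,p[1]/4-.375+120,z)
q=np.array([W(p,.011) for p in ((221,98),(343,99),(345,184),(223,186))]); print(q.round(4),q.mean(0))
for c in ("top","scene"):
    f=grab_frame(c)
    for n in ("window_clamp","heater_insert"): print(c,n,[(w(d["position"],f).round(4).tolist(),round(d["score"],2)) for d in look_for(f,n)[:3]])
o=bot.get_obs();print(o["time"],o["ee_pos"],o["gripper_width"])
E
```

```text
[[ 0.6576 -0.2015  0.011 ]
 [ 0.6546 -0.2916  0.011 ]
 [ 0.5915 -0.2915  0.011 ]
 [ 0.5922 -0.2014  0.011 ]] [ 0.62399145 -0.24651218  0.011     ]
top window_clamp [([0.6253, -0.249, 0.0118], 0.56), ([0.6132, 0.2426, 0.0133], 0.17)]
top heater_insert [([0.5793, -0.5625, 0.0218], 0.82)]
scene window_clamp [([0.615, -0.2505, 0.0162], 0.55)]
scene heater_insert [([0.5684, -0.5697, 0.0149], 0.88)]
10.35 [ 0.47362309 -0.11429962  0.08367081] 0.037408840937705544
```

Call:
drive_tool:
  deltas:
    - [[0, 0, -0.06], [0.02, -0.02, 0], 0.1]
    - [[0, 0, -0.12], [0.05, -0.045, 0], 0.1]
    - [[0, 0, -0.18], [0.08, -0.07, 0], 0.1]
    - [[0, 0, -0.22], [0.11, -0.1, 0], 0.1]
    - [[0, 0, -0.245], [0.135, -0.125, 0], 0.1]
    - [[0, 0, -0.245], [0.148, -0.133, -0.02], 0.1]
    - [[0, 0, -0.245], [0.148, -0.133, -0.04], 0.1]
    - [[0, 0, -0.245], [0.148, -0.133, -0.055], 0.1]

```text
time: 11.15
ee_pos: [0.6214, -0.2474, 0.027]
orientation: [0.714, 0.701, -0.001, -0.001]
wrist_force: [-0.3, 0.7, -2.6]
gripper_width: 0.0376
```

Call:
drive_tool:
  deltas:
    - [[0, 0, 0], [0, 0, 0], 0.1]
    - [[0, 0, 0], [0, 0, 0], 0.1]
    - [[0, 0, 0], [0, 0, 0], 0.1]

```text
time: 11.45
ee_pos: [0.6229, -0.2475, 0.0307]
orientation: [0.713, 0.701, 0.0, 0.001]
wrist_force: [-0.2, -0.5, -2.8]
gripper_width: 0.0376
```

```bash
python3 - <<'E'
from h import *
o=bot.get_obs();print(o["time"],o["ee_pos"],o["orientation"],o["wrist_force"])
f=grab_frame("scene"); im=np.ascontiguousarray(f["frame"][:,:,::-1]); u,v=285,185
cv2.imwrite("pics/a4.png",cv2.resize(im[v-35:v+35,u-45:u+45],None,fx=8,fy=8,interpolation=cv2.INTER_CUBIC))
print([(w(d["position"],f).round(4).tolist(),round(d["score"],2)) for n in ("window_clamp","heater_insert") for d in look_for(f,n)[:2]])
E
```

```text
11.45 [ 0.62289024 -0.24748697  0.03072698] [7.13393261e-01 7.00763577e-01 3.33824764e-04 5.93859590e-04] [-0.18344328 -0.49651414 -2.75605555]
[([0.6181, -0.2703, 0.0403], 0.26), ([0.619, -0.2678, 0.0396], 0.58), ([0.5703, -0.5708, 0.0118], 0.54)]
```

View pics/a4.png

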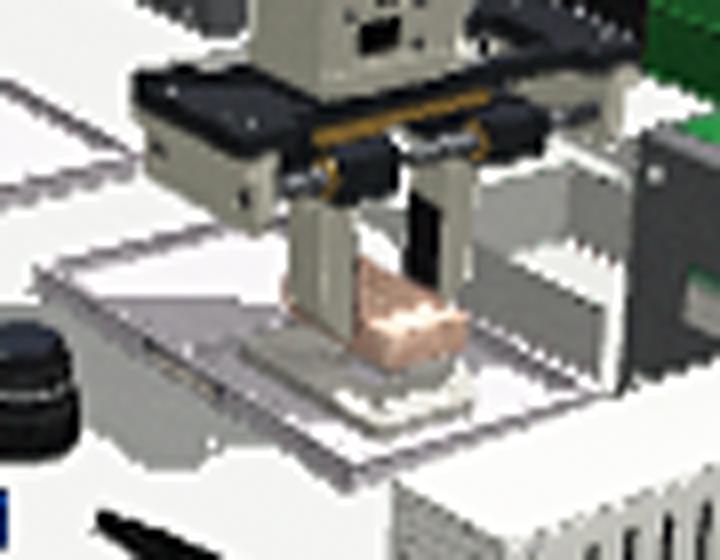

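Call:
drive_tool:
  deltas:
    - [[0, 0, 0], [0, 0, -0.005], 0.1]
    - [[0, 0, 0], [0, 0, -0.01], 0.1]
    - [[0, 0, 0], [0, 0, -0.013], 0.1]
    - [[0, 0, 0], [0, 0, -0.013], 0.1]
    - [[0, 0, 0], [0, 0, -0.013], 0.1]
    - [[0, 0, 0], [0, 0, -0.013], 0.1]

```text
time: 12.2
ee_pos: [0.6224, -0.2475, 0.0167]
orientation: [0.713, 0.701, -0.0, 0.0]
wrist_force: [1.1, 0.7, -2.7]
gripper_width: 0.0375
```

Not quite touching; 1 mm more, then release.

Call:
drive_tool:
  deltas:
    - [[0, 0, 0], [0, 0, -0.001], 0.1]
    - [[0, 0, 0], [0, 0, -0.001], 0.1]
    - [[0, 0, 0], [0, 0, -0.001], 0.1]

```text
time: 12.5
ee_pos: [0.6225, -0.2475, 0.0159]
orientation: [0.713, 0.701, 0.0, 0.0]
wrist_force: [0.5, -0.5, -2.5]
gripper_width: 0.0378
```

Call:
drive_tool:
  deltas:
    - [[0, 0, 0], [0, 0, 0], 0.5]
    - [[0, 0, 0], [0, 0, 0], 0.55]
    - [[0, 0, 0], [0, 0, 0], 0.6]
    - [[0, 0, 0], [0, 0, 0], 0.6]
    - [[0, 0, 0], [0, 0, 0.01], 0.6]
    - [[0, 0, 0], [0, 0, 0.04], 0.6]
    - [[0, 0, 0], [0, 0, 0.08], 0.8]
    - [[0, 0, 0], [0, 0, 0.12], 1]

```text
time: 13.3
ee_pos: [0.622, -0.2475, 0.1375]
orientation: [0.714, 0.701, -0.0, -0.0]
wrist_force: [0.9, -0.2, 1.0]
gripper_width: 0.0667
```

Call:
drive_tool:
  deltas:
    - [[0, 0, 0], [-0.02, 0.04, 0], 1]
    - [[0, 0, 0], [-0.04, 0.08, 0], 1]
    - [[0, 0, 0], [-0.06, 0.12, 0], 1]
    - [[0, 0, 0], [-0.08, 0.16, 0], 1]
    - [[0, 0, 0], [-0.1, 0.2, 0], 1]
    - [[0, 0, 0], [-0.12, 0.24, 0], 1]
    - [[0, 0, 0], [-0.14, 0.28, -0.01], 1]
    - [[0, 0, 0], [-0.155, 0.31, -0.03], 1]

```text
time: 14.1
ee_pos: [0.4673, 0.0653, 0.1072]
orientation: [0.713, 0.701, 0.002, 0.0]
wrist_force: [0.7, 1.1, -0.4]
gripper_width: 0.0919
```

Call:
drive_tool:
  deltas:
    - [[0, 0, 0], [0, 0, -0.04], 1]
    - [[0, 0, 0], [0, 0, -0.05], 1]
    - [[0, 0, 0], [0, 0, -0.05], 1]

```text
time: 14.4
ee_pos: [0.4669, 0.0616, 0.0553]
orientation: [0.714, 0.7, -0.001, -0.0]
wrist_force: [-0.0, -0.3, -1.0]
gripper_width: 0.0921
```

```bash
python3 - <<'E'
from h import *
o=bot.get_obs();print(o["time"],o["ee_pos"],o["orientation"],o["wrist_force"])
ims=[]
for c,(u,v) in (("top",(265,170)),("scene",(225,180))):
    f=grab_frame(c); im=np.ascontiguousarray(f["frame"][:,:,::-1]); ims.append(cv2.resize(im[v-60:v+60,u-50:u+50],None,fx=4,fy=4,interpolation=cv2.INTER_CUBIC))
    print([(n,w(d["position"],f).round(4).tolist(),round(d["score"],2)) for n in ("window_clamp","heater_insert","capillary_box") for d in look_for(f,n)[:2]])
cv2.imwrite("pics/a5.png",np.hstack(ims))
E
```

```text
14.4 [0.46685928 0.0616434  0.05534288] [ 7.13878198e-01  7.00268833e-01 -1.16285797e-03 -3.57507512e-04] [-0.03173356 -0.27562623 -0.96549551]
[('window_clamp', [0.6147, -0.2442, 0.0134], 0.82), ('heater_insert', [0.6223, -0.2467, 0.0262], 0.9), ('heater_insert', [0.5762, -0.5644, 0.0198], 0.66)]
[('window_clamp', [0.594, -0.2697, 0.015], 0.51), ('heater_insert', [0.5676, -0.5717, 0.0132], 0.85), ('heater_insert', [0.6143, -0.2584, 0.0262], 0.51), ('capillary_box', [0.4607, 0.0532, 0.0176], 0.71)]
```

View pics/a5.png

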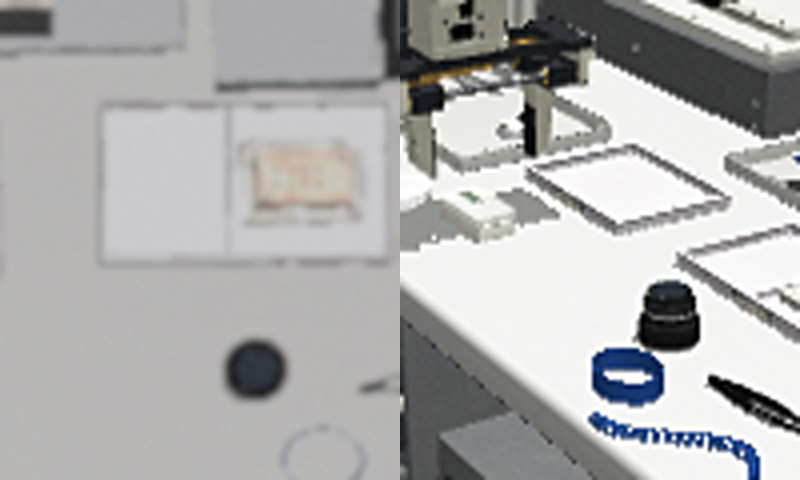

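Call:
drive_tool:
  deltas:
    - [[0, 0, 0], [0, 0.001, -0.03], 1]
    - [[0, 0, 0], [0, 0.001, -0.05], 1]
    - [[0, 0, 0], [0, 0.001, -0.051], 1]
    - [[0, 0, 0], [0, 0.001, -0.051], 0.6]
    - [[0, 0, 0], [0, 0.001, -0.051], 0.4]
    - [[0, 0, 0], [0, 0.001, -0.051], 0.2]
    - [[0, 0, 0], [0, 0.001, -0.051], 0.2]
    - [[0, 0, 0], [0, 0.001, -0.051], 0.2]
  newtons: 15

```text
time: 15.6
ee_pos: [0.4677, 0.0637, 0.0052]
orientation: [0.713, 0.701, 0.0, 0.0]
wrist_force: [0.6, -0.3, 0.3]
gripper_width: 0.0567
```

Call:
drive_tool:
  deltas:
    - [[0, 0, 0], [0, 0, 0], 0.2]
    - [[0, 0, 0], [0, 0, 0], 0.2]
    - [[0, 0, 0], [0, 0, 0], 0.2]
    - [[0, 0, 0], [0, 0, 0], 0.2]
    - [[0, 0, 0], [0, 0, 0.02], 0.2]
    - [[0, 0, 0], [0, 0, 0.05], 0.2]
    - [[0, 0, 0], [0, 0, 0.08], 0.2]
    - [[0, 0, 0], [0, 0, 0.08], 0.2]

```text
time: 16.4
ee_pos: [0.4695, 0.0638, 0.0876]
orientation: [0.714, 0.701, 0.002, 0.001]
wrist_force: [0.2, 0.0, -1.1]
gripper_width: 0.039
```

Call:
drive_tool:
  deltas:
    - [[0, 0, 0], [0.02, -0.025, 0], 0.2]
    - [[0, 0, 0], [0.045, -0.06, 0], 0.2]
    - [[0, 0, 0], [0.07, -0.095, 0], 0.2]
    - [[0, 0, 0], [0.095, -0.13, 0], 0.2]
    - [[0, 0, 0], [0.12, -0.165, 0], 0.2]
    - [[0, 0, 0], [0.14, -0.195, -0.01], 0.2]
    - [[0, 0, 0], [0.1545, -0.2075, -0.03], 0.2]
    - [[0, 0, 0], [0.1545, -0.2075, -0.05], 0.2]

```text
time: 17.2
ee_pos: [0.6234, -0.1475, 0.0334]
orientation: [0.715, 0.7, -0.0, 0.001]
wrist_force: [0.4, 0.6, 0.0]
gripper_width: 0.0391
```

Call:
drive_tool:
  deltas:
    - [[0, 0, 0], [0, 0, -0.005], 0.2]
    - [[0, 0, 0], [0, 0, -0.005], 0.2]
    - [[0, 0, 0], [0, 0, -0.005], 0.2]

```text
time: 17.5
ee_pos: [0.6219, -0.1434, 0.0302]
orientation: [0.713, 0.701, 0.0, -0.0]
wrist_force: [-0.1, -0.4, -0.1]
gripper_width: 0.0388
```

```bash
python3 - <<'E'
from h import *
o=bot.get_obs();print(o["time"],o["ee_pos"],o["orientation"],o["wrist_force"])
f=grab_frame("scene"); im=np.ascontiguousarray(f["frame"][:,:,::-1]); u,v=275,180
cv2.imwrite("pics/a6.png",cv2.resize(im[v-35:v+35,u-45:u+45],None,fx=8,fy=8,interpolation=cv2.INTER_CUBIC))
E
```

```text
17.5 [ 0.62194508 -0.14343849  0.03015343] [ 7.13251223e-01  7.00908463e-01  1.43361556e-04 -3.95676506e-06] [-0.07814877 -0.35637063 -0.10532587]
```

View pics/a6.png

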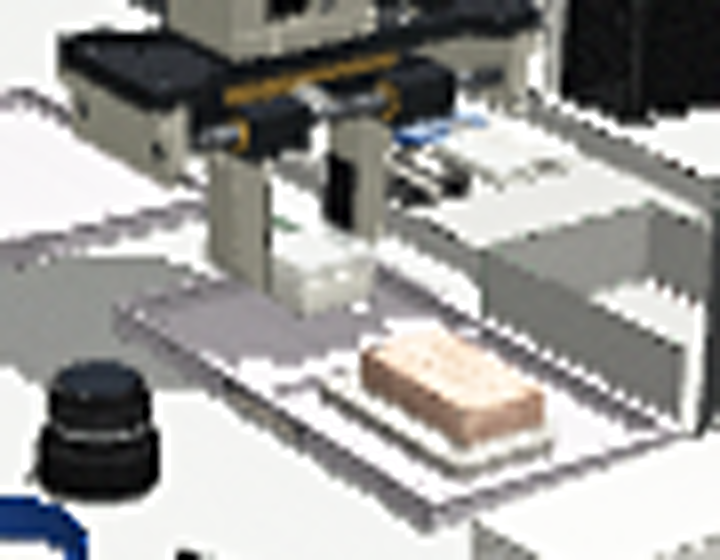

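Call:
drive_tool:
  deltas:
    - [[0, 0, 0], [0, 0, -0.01], 0.2]
    - [[0, 0, 0], [0, 0, -0.018], 0.2]
    - [[0, 0, 0], [0, 0, -0.021], 0.2]
    - [[0, 0, 0], [0, 0, -0.022], 0.2]
    - [[0, 0, 0], [0, 0, -0.022], 0.2]
    - [[0, 0, 0], [0, 0, -0.022], 0.2]

```text
time: 18.15
ee_pos: [0.6216, -0.1437, 0.0077]
orientation: [0.713, 0.701, -0.0, -0.0]
wrist_force: [-1.6, 1.6, 2.2]
gripper_width: 0.0387
```

Call:
drive_tool:
  deltas:
    - [[0, 0, 0], [0, 0, 0], 0.55]
    - [[0, 0, 0], [0, 0, 0], 0.6]
    - [[0, 0, 0], [0, 0, 0], 0.6]
    - [[0, 0, 0], [0, 0, 0], 0.6]
    - [[0, 0, 0], [0, 0, 0.01], 0.6]
    - [[0, 0, 0], [0, 0, 0.04], 0.7]
    - [[0, 0, 0], [0, 0, 0.08], 0.9]
    - [[0, 0, 0], [0, 0, 0.1], 1]

```text
time: 18.95
ee_pos: [0.6232, -0.1447, 0.1116]
orientation: [0.714, 0.7, 0.001, 0.002]
wrist_force: [0.1, 0.4, 0.1]
gripper_width: 0.0744
```

Call:
drive_tool:
  deltas:
    - [[0, 0, 0], [-0.022, 0.036, 0], 1]
    - [[0, 0, 0], [-0.045, 0.072, 0], 1]
    - [[0, 0, 0], [-0.07, 0.112, 0], 1]
    - [[0, 0, 0], [-0.095, 0.152, 0], 1]
    - [[0, 0, 0], [-0.12, 0.192, 0], 1]
    - [[0, 0, 0], [-0.145, 0.232, 0], 1]
    - [[0, 0, 0], [-0.17, 0.272, -0.01], 1]
    - [[0, 0, 0], [-0.187, 0.301, -0.03], 1]

```text
time: 19.75
ee_pos: [0.4342, 0.1602, 0.0791]
orientation: [0.713, 0.701, 0.002, -0.0]
wrist_force: [1.1, 0.2, -1.0]
gripper_width: 0.0917
```

Call:
drive_tool:
  deltas:
    - [[0, 0, 0], [0, 0, -0.03], 1]
    - [[0, 0, 0], [0, 0, -0.035], 1]
    - [[0, 0, 0], [0, 0, -0.035], 1]

```text
time: 20.05
ee_pos: [0.4349, 0.1562, 0.0428]
orientation: [0.714, 0.7, -0.001, 0.0]
wrist_force: [0.2, 0.6, -0.3]
gripper_width: 0.0918
```

```bash
python3 - <<'E'
from h import *
o=bot.get_obs();print(o["time"],o["ee_pos"],o["orientation"],o["wrist_force"])
ims=[]
for c,(u,v) in (("top",(255,170)),("scene",(190,165))):
    f=grab_frame(c); im=np.ascontiguousarray(f["frame"][:,:,::-1]); ims.append(cv2.resize(im[v-60:v+60,u-50:u+50],None,fx=4,fy=4,interpolation=cv2.INTER_CUBIC))
cv2.imwrite("pics/a7.png",np.hstack(ims))
E
```

```text
20.05 [0.4349058  0.15620792 0.04282005] [ 7.13862668e-01  7.00285376e-01 -6.94114184e-04  3.08279160e-05] [ 0.16040805  0.56876838 -0.300402  ]
```

View pics/a7.png

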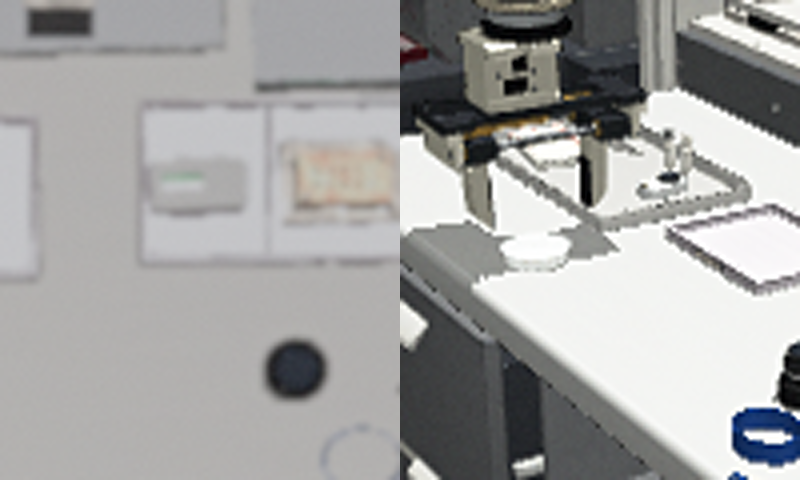

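Call:
drive_tool:
  deltas:
    - [[0, 0, 0], [0, 0, -0.025], 1]
    - [[0, 0, 0], [0, 0, -0.038], 1]
    - [[0, 0, 0], [0, 0, -0.038], 1]
    - [[0, 0, 0], [0, 0, -0.038], 0.8]
    - [[0, 0, 0], [0, 0, -0.038], 0.6]
    - [[0, 0, 0], [0, 0, -0.038], 0.5]
    - [[0, 0, 0], [0, 0, -0.038], 0.5]
    - [[0, 0, 0], [0, 0, -0.038], 0.5]
  newtons: 10

```text
time: 20.95
ee_pos: [0.4351, 0.1572, 0.0051]
orientation: [0.713, 0.701, 0.0, 0.0]
wrist_force: [-1.1, -0.1, 5.7]
gripper_width: 0.0605
```

Call:
drive_tool:
  deltas:
    - [[0, 0, 0], [0, 0, 0], 0.5]
    - [[0, 0, 0], [0, 0, 0], 0.5]
    - [[0, 0, 0], [0, 0, 0], 0.5]
    - [[0, 0, 0], [0, 0, 0], 0.5]
    - [[0, 0, 0], [0, 0, 0.02], 0.5]
    - [[0, 0, 0], [0, 0, 0.05], 0.5]
    - [[0, 0, 0], [0, 0, 0.07], 0.5]
    - [[0, 0, 0], [0, 0, 0.07], 0.5]

```text
time: 21.75
ee_pos: [0.4363, 0.1578, 0.0768]
orientation: [0.713, 0.701, 0.002, 0.0]
wrist_force: [-0.6, 0.7, -0.3]
gripper_width: 0.0604
```

Call:
drive_tool:
  deltas:
    - [[0, 0, 0], [0.025, -0.01, 0], 0.5]
    - [[0, 0, 0], [0.06, -0.03, 0], 0.5]
    - [[0, 0, 0], [0.095, -0.04, 0], 0.5]
    - [[0, 0, 0], [0.13, -0.05, 0], 0.5]
    - [[0, 0, 0], [0.16, -0.06, 0], 0.5]
    - [[0, 0, 0], [0.1815, -0.0615, -0.01], 0.5]
    - [[0, 0, 0], [0.1815, -0.0615, -0.03], 0.5]
    - [[0, 0, 0], [0.1815, -0.0615, -0.045], 0.5]

```text
time: 22.55
ee_pos: [0.6159, 0.0952, 0.0274]
orientation: [0.714, 0.701, -0.001, -0.0]
wrist_force: [-0.8, 0.6, -0.1]
gripper_width: 0.0603
```

Call:
drive_tool:
  deltas:
    - [[0, 0, 0], [0, 0, 0], 0.5]
    - [[0, 0, 0], [0, 0, 0], 0.5]
    - [[0, 0, 0], [0, 0, 0], 0.5]

```text
time: 22.85
ee_pos: [0.6165, 0.0958, 0.0304]
orientation: [0.713, 0.701, 0.0, 0.0]
wrist_force: [-0.7, -0.3, -0.2]
gripper_width: 0.06
```

```bash
python3 - <<'E'
from h import *
o=bot.get_obs();print(o["time"],o["ee_pos"],o["orientation"],o["wrist_force"],o["gripper_width"])
f=grab_frame("scene"); im=np.ascontiguousarray(f["frame"][:,:,::-1]); u,v=230,165
cv2.imwrite("pics/a8.png",cv2.resize(im[v-35:v+35,u-45:u+45],None,fx=8,fy=8,interpolation=cv2.INTER_CUBIC))
E
```

```text
22.85 [0.61650496 0.09584175 0.03040806] [7.13353028e-01 7.00804759e-01 3.59555830e-04 1.37086779e-04] [-0.68490397 -0.33591529 -0.15925023] 0.060002174133418754
```

View pics/a8.png

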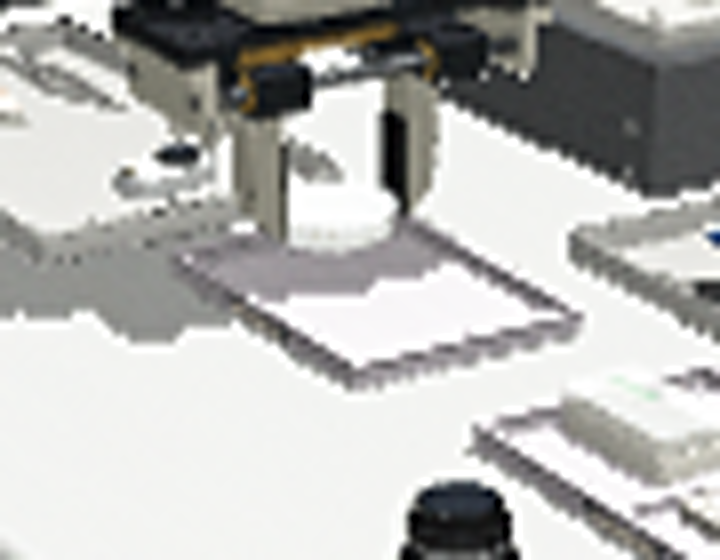

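Call:
drive_tool:
  deltas:
    - [[0, 0, 0], [0, 0, -0.01], 0.5]
    - [[0, 0, 0], [0, 0, -0.018], 0.5]
    - [[0, 0, 0], [0, 0, -0.021], 0.5]
    - [[0, 0, 0], [0, 0, -0.022], 0.5]
    - [[0, 0, 0], [0, 0, -0.022], 0.5]
    - [[0, 0, 0], [0, 0, -0.022], 0.5]

```text
time: 23.5
ee_pos: [0.6157, 0.0956, 0.0077]
orientation: [0.713, 0.701, -0.0, -0.001]
wrist_force: [-3.2, 0.1, 6.1]
gripper_width: 0.0605
```

Call:
drive_tool:
  deltas:
    - [[0, 0, 0], [0, 0, 0.0005], 0.67]
    - [[0, 0, 0], [0, 0, 0.0005], 0.7]
    - [[0, 0, 0], [0, 0, 0.0005], 0.71]
    - [[0, 0, 0], [0, 0, 0.0005], 0.71]

```text
time: 23.9
ee_pos: [0.6165, 0.0955, 0.0081]
orientation: [0.713, 0.701, -0.0, 0.0]
wrist_force: [-0.3, 1.0, -0.5]
gripper_width: 0.0651
```

Call:
drive_tool:
  deltas:
    - [[0, 0, 0], [0, 0, 0.01], 0.71]
    - [[0, 0, 0], [0, 0, 0.03], 0.75]
    - [[0, 0, 0], [0, 0, 0.07], 0.9]
    - [[0, 0, 0], [0, 0, 0.1], 1]
    - [[0, 0, 0], [-0.015, -0.035, 0.1], 1]
    - [[0, 0, 0], [-0.03, -0.07, 0.1], 1]
    - [[0, 0, 0], [-0.045, -0.105, 0.1], 1]
    - [[0, 0, 0], [-0.06, -0.14, 0.1], 1]

```text
time: 24.7
ee_pos: [0.5559, -0.0457, 0.1092]
orientation: [0.713, 0.701, 0.0, 0.0]
wrist_force: [0.3, -0.3, -0.8]
gripper_width: 0.0922
```

Call:
drive_tool:
  deltas:
    - [[0, 0, 0], [-0.017, -0.04, 0], 1]
    - [[0, 0, 0], [-0.035, -0.08, 0], 1]
    - [[0, 0, 0], [-0.05, -0.115, 0], 1]
    - [[0, 0, 0], [-0.065, -0.15, 0], 1]
    - [[0, 0, 0], [-0.0735, -0.1635, -0.02], 1]
    - [[0, 0, 0], [-0.0735, -0.1635, -0.04], 1]
    - [[0, 0, 0], [-0.0735, -0.1635, -0.04], 1]
    - [[0, 0, 0], [-0.0735, -0.1635, -0.04], 1]

```text
time: 25.5
ee_pos: [0.4831, -0.2078, 0.0688]
orientation: [0.713, 0.701, 0.0, -0.0]
wrist_force: [0.8, -0.3, 1.1]
gripper_width: 0.0916
```

```bash
python3 - <<'E'
from h import *
o=bot.get_obs();print(o["time"],o["ee_pos"],o["orientation"],o["wrist_force"],o["gripper_width"])
ims=[]
for c,(u,v) in (("top",(215,165)),("scene",(235,175))):
    f=grab_frame(c); im=np.ascontiguousarray(f["frame"][:,:,::-1]); ims.append(cv2.resize(im[v-50:v+50,u-50:u+50],None,fx=4,fy=4,interpolation=cv2.INTER_CUBIC))
cv2.imwrite("pics/a9.png",np.hstack(ims))
E
```

```text
25.5 [ 0.48311563 -0.20777894  0.06882537] [ 7.13423933e-01  7.00732675e-01  5.20163680e-05 -8.60970088e-05] [ 0.75139869 -0.31335263  1.11449924] 0.09162379380325145
```

View pics/a9.png

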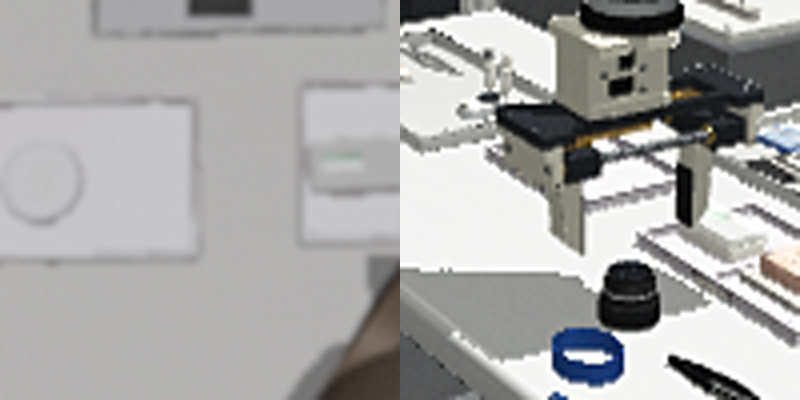

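Call:
drive_tool:
  deltas:
    - [[0, 0, 0], [0, 0, -0.02], 0.85]
    - [[0, 0, 0], [0, 0, -0.045], 0.85]
    - [[0, 0, 0], [0, 0, -0.061], 0.85]
    - [[0, 0, 0], [0, 0, -0.061], 0.85]
    - [[0, 0, 0], [0, 0, -0.061], 0.6]
    - [[0, 0, 0], [0, 0, -0.061], 0.4]
    - [[0, 0, 0], [0, 0, -0.061], 0.3]
    - [[0, 0, 0], [0, 0, -0.061], 0.3]
  newtons: 25

```text
time: 26.4
ee_pos: [0.4834, -0.208, 0.008]
orientation: [0.713, 0.701, 0.0, 0.001]
wrist_force: [-0.3, -0.1, 0.1]
gripper_width: 0.0505
```

Call:
drive_tool:
  deltas:
    - [[0, 0, 0], [0, 0, 0], 0.3]
    - [[0, 0, 0], [0, 0, 0], 0.3]
    - [[0, 0, 0], [0, 0, 0], 0.3]
    - [[0, 0, 0], [0, 0, 0], 0.3]
    - [[0, 0, 0], [0, 0, 0.02], 0.3]
    - [[0, 0, 0], [0, 0, 0.05], 0.3]
    - [[0, 0, 0], [0, 0, 0.08], 0.3]
    - [[0, 0, 0], [0, 0, 0.08], 0.3]

```text
time: 27.2
ee_pos: [0.4848, -0.2089, 0.0904]
orientation: [0.714, 0.701, 0.001, 0.002]
wrist_force: [1.3, 0.1, -0.7]
gripper_width: 0.0449
```

Call:
drive_tool:
  deltas:
    - [[0, 0, 0], [0.012, 0.022, 0], 0.3]
    - [[0, 0, 0], [0.03, 0.055, 0], 0.3]
    - [[0, 0, 0], [0.05, 0.09, 0], 0.3]
    - [[0, 0, 0], [0.07, 0.125, 0], 0.3]
    - [[0, 0, 0], [0.09, 0.16, 0], 0.3]
    - [[0, 0, 0], [0.11, 0.195, 0], 0.3]
    - [[0, 0, 0], [0.125, 0.22, -0.01], 0.3]
    - [[0, 0, 0], [0.133, 0.23, -0.03], 0.3]

```text
time: 28.0
ee_pos: [0.6178, 0.0266, 0.057]
orientation: [0.712, 0.702, 0.002, 0.0]
wrist_force: [-0.1, -0.0, -0.8]
gripper_width: 0.0451
```

Call:
drive_tool:
  deltas:
    - [[0, 0, 0], [0, 0, -0.02], 0.3]
    - [[0, 0, 0], [0, 0, -0.025], 0.3]
    - [[0, 0, 0], [0, 0, -0.025], 0.3]
    - [[0, 0, 0], [0, 0, -0.025], 0.3]

```text
time: 28.4
ee_pos: [0.616, 0.0213, 0.0327]
orientation: [0.714, 0.7, 0.0, 0.0]
wrist_force: [0.2, 0.9, -1.1]
gripper_width: 0.0451
```

```bash
python3 - <<'E'
from h import *
o=bot.get_obs();print(o["time"],o["ee_pos"],o["orientation"],o["wrist_force"],o["gripper_width"])
f=grab_frame("scene"); im=np.ascontiguousarray(f["frame"][:,:,::-1]); u,v=235,165
cv2.imwrite("pics/a10.png",cv2.resize(im[v-35:v+35,u-45:u+45],None,fx=8,fy=8,interpolation=cv2.INTER_CUBIC))
E
```

```text
28.4 [0.61601772 0.02132587 0.03273984] [7.13860150e-01 7.00288255e-01 5.13184332e-05 2.08332465e-04] [ 0.22725043  0.86700164 -1.10512239] 0.045087299569607324
```

View pics/a10.png

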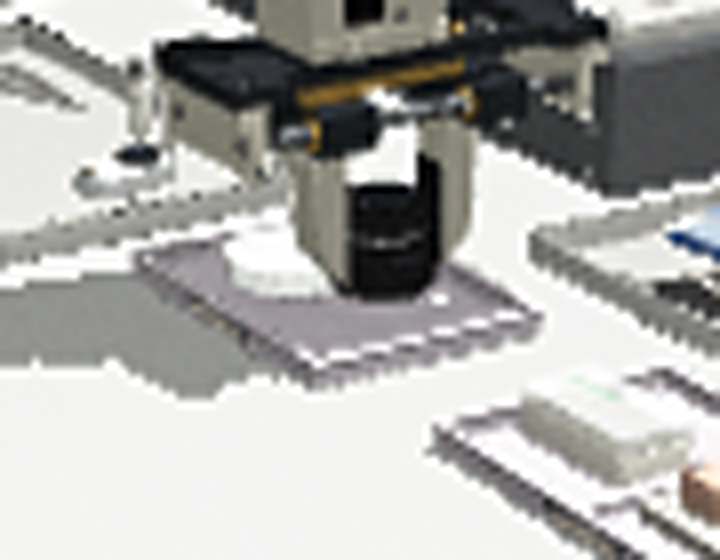

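Call:
drive_tool:
  deltas:
    - [[0, 0, 0], [0, 0, -0.01], 0.3]
    - [[0, 0, 0], [0, 0, -0.018], 0.3]
    - [[0, 0, 0], [0, 0, -0.021], 0.3]
    - [[0, 0, 0], [0, 0, -0.021], 0.3]
    - [[0, 0, 0], [0, 0, -0.021], 0.3]
    - [[0, 0, 0], [0, 0, -0.021], 0.3]

```text
time: 29.05
ee_pos: [0.6159, 0.0221, 0.0111]
orientation: [0.713, 0.701, -0.0, 0.0]
wrist_force: [0.5, -0.4, -1.1]
gripper_width: 0.0452
```

Call:
drive_tool:
  deltas:
    - [[0, 0, 0], [0, 0, -0.0005], 0.3]
    - [[0, 0, 0], [0, 0, -0.0008], 0.3]
    - [[0, 0, 0], [0, 0, -0.0008], 0.3]

```text
time: 29.35
ee_pos: [0.6159, 0.0221, 0.0108]
orientation: [0.713, 0.701, 0.0, -0.0]
wrist_force: [-2.0, -0.9, 4.9]
gripper_width: 0.0449
```

Call:
drive_tool:
  deltas:
    - [[0, 0, 0], [0, 0, 0], 0.55]
    - [[0, 0, 0], [0, 0, 0], 0.6]
    - [[0, 0, 0], [0, 0, 0], 0.62]
    - [[0, 0, 0], [0, 0, 0], 0.62]
    - [[0, 0, 0], [0, 0, 0.02], 0.62]
    - [[0, 0, 0], [0, 0, 0.05], 0.7]
    - [[0, 0, 0], [0, 0, 0.09], 0.8]
    - [[0, 0, 0], [0, 0, 0.14], 0.8]

```text
time: 30.15
ee_pos: [0.6147, 0.0221, 0.1505]
orientation: [0.714, 0.701, -0.001, -0.001]
wrist_force: [0.6, 0.7, -0.1]
gripper_width: 0.0723
```

Call:
drive_tool:
  deltas:
    - [[0, 0, 0], [-0.04, 0, 0.02], 0.8]
    - [[0, 0, 0], [-0.08, 0.02, 0.03], 0.8]
    - [[0, 0, 0], [-0.12, 0.05, 0.04], 0.8]
    - [[0, 0, 0], [-0.15, 0.08, 0.05], 0.8]
    - [[0, 0, 0], [-0.17, 0.12, 0.05], 0.8]
    - [[0, 0, 0], [-0.18, 0.16, 0.05], 0.8]
    - [[0, 0, 0], [-0.18, 0.2, 0.05], 0.8]
    - [[0, 0, 0], [-0.18, 0.24, 0.05], 0.8]

```text
time: 30.95
ee_pos: [0.4353, 0.2638, 0.2008]
orientation: [0.713, 0.701, 0.0, -0.0]
wrist_force: [1.2, 0.6, 0.9]
gripper_width: 0.0737
```

```bash
python3 - <<'E'
from h import *
o=bot.get_obs();print(o["time"],o["ee_pos"],o["wrist_force"],o["gripper_width"])
ims=[]
for c,(u,v) in (("top",(245,160)),("scene",(260,170))):
    f=grab_frame(c); im=np.ascontiguousarray(f["frame"][:,:,::-1]); ims.append(cv2.resize(im[v-50:v+50,u-68:u+68],None,fx=5.8,fy=5.8 if c=="scene" else 5.8,interpolation=cv2.INTER_CUBIC)[:,:790][:300 if c=="top" else 580])
    print(c,[(n,w(d["position"],f).round(3).tolist(),round(d["score"],2)) for n in "window_clamp heater_insert capillary_box objective petri_dish loupe tweezers".split() for d in look_for(f,n)[:2]])
cv2.imwrite("pics/b_top.png",cv2.resize(im if 0 else np.vstack([ims[0],ims[1][100:400]]),(790,600)))
E
```

```text
30.95 [0.43528845 0.26380636 0.20084312] [1.18593877 0.57489075 0.88143087] 0.07367992430089121
top [('window_clamp', [0.616, -0.246, 0.008], 0.56), ('heater_insert', [0.576, -0.563, 0.022], 0.73), ('heater_insert', [0.623, -0.247, 0.027], 0.53), ('capillary_box', [0.62, -0.144, 0.025], 0.57), ('objective', [0.613, 0.013, 0.043], 0.46), ('petri_dish', [0.614, 0.24, 0.013], 0.52), ('loupe', [0.612, 0.241, 0.012], 0.75)]
scene [('heater_insert', [0.565, -0.57, 0.018], 0.55), ('heater_insert', [0.614, -0.259, 0.024], 0.46), ('capillary_box', [0.608, -0.156, 0.022], 0.66), ('objective', [0.61, 0.01, 0.028], 0.57), ('petri_dish', [0.607, 0.095, 0.017], 0.65), ('loupe', [0.61, 0.24, 0.01], 0.65), ('tweezers', [0.479, -0.344, 0.005], 0.48)]
```

View pics/b_top.png

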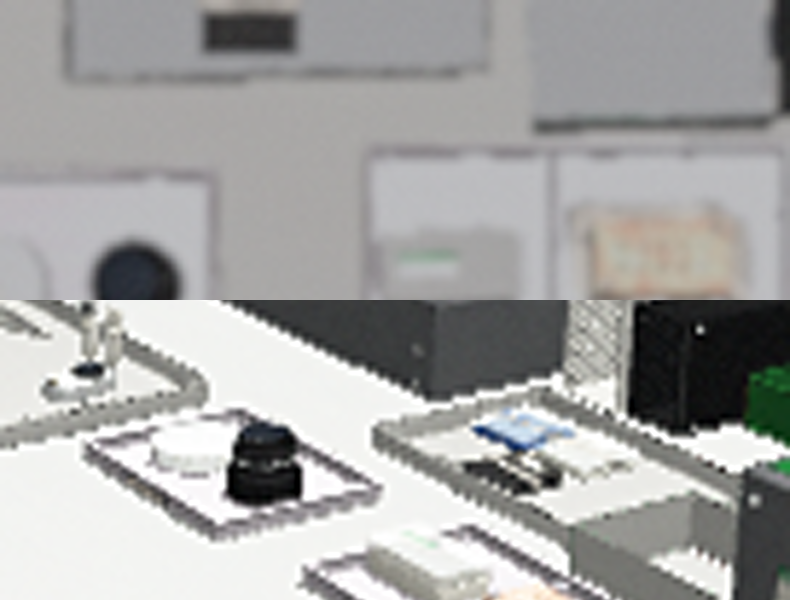

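```bash
python3 - <<'E'
from h import *
from scipy.optimize import minimize
M={};F={}
for c in ("scene","top"):
    a=cv2.imread(f"pics/{c}0.png").astype(int); f=grab_frame(c); b=f["frame"][:,:,::-1].astype(int)
    F[c]=f; M[c]=(a,b)
def proj(f,P):
    q=(P-np.array(f["position"]))@R.from_quat(f["rotation"]).as_matrix()
    return np.c_[f["cx"]+f["fx"]*q[:,0]/-q[:,2], f["cy"]-f["fy"]*q[:,1]/-q[:,2]]
S=8
def mask(f,P,roi):
    u0,v0,u1,v1=roi; h=cv2.convexHull(((proj(f,P)-[u0,v0]+.5)*S).astype(np.int32))
    m=np.zeros(((v1-v0)*S,(u1-u0)*S),np.uint8); cv2.fillConvexPoly(m,h,1)
    return m.reshape(v1-v0,S,u1-u0,S).mean((1,3))
def box(x,y,z,yaw,tilt):
    X=np.array([[i*.0195,j*.0355,k*.023] for i in(-1,1) for j in(-1,1) for k in(0,1)])
    return R.from_euler("ZX",[yaw,tilt]).apply(X)+[x,y,z]
roi=dict(scene=(240,165,290,200),top=(232,140,275,180))
D={}
for c in M:
    u0,v0,u1,v1=roi[c]; d=np.abs(M[c][0]-M[c][1]).max(2)[v0:v1,u0:u1]; print(c,np.percentile(d,[10,50,75,90,99])); D[c]=(d>14).astype(float)
# restrict to scene mask; fit
def cost(p,t,show=0):
    return sum(np.abs(mask(F[c],box(p[0],p[1],p[2],p[3],t),roi[c])-D[c]).sum() for c in ("scene",))
for t in (-.12,-.06,-.03,0,.03,.06,.12):
    r=minimize(cost,[.62,-.143,.003+abs(t)*.0355,-.02],args=(t,),method="Nelder-Mead",options=dict(initial_simplex=np.array([.62,-.143,.003+abs(t)*.0355,-.02])+np.vstack([np.zeros(4),np.diag([.006,.006,.004,.05])]),maxiter=300))
    print(t,r.fun.round(1),r.x.round(4))
for row in D["scene"]: print("".join(".#"[int(x)] for x in row))
E
```

```text
scene [  0.9   2.   25.  127.  233. ]
top [ 2.    3.    5.   25.   47.81]
-0.12 384.1 [ 0.6405 -0.1159 -0.0152 -0.1583]
-0.06 388.7 [ 0.6367 -0.1207 -0.0116 -0.0944]
-0.03 391.7 [ 0.6283 -0.1368 -0.0075 -0.0252]
0 389.6 [ 0.623  -0.15   -0.0032  0.0521]
0.03 384.5 [ 0.6285 -0.1459 -0.0064  0.02  ]
0.06 380.2 [ 0.6263 -0.1494 -0.0044  0.0683]
0.12 373.2 [ 0.6271 -0.1493 -0.0057  0.0742]
####..............................................
#####.............................................
#####.............................................
#####.............................................
#####.............................................
#####.............................................
####..............................................
##................................................
..................................................
..................................................
..................................................
..................................................
......................#...####....................
......................#########.................
[... 373 characters left out ...]
.....#############.####........#.#...
....................################.#..########..
.....................####################.########
.......................###########.###############
######...................######....###############
########........................##################
########......................##############.#####
#########.....................####.##########...##
#########....................####...##############
#########.....................#####...############
#########.......................#####...##########
#########........................#####...#########
##########.........................#####...#######
##########...........................#####...#####
```

```bash
python3 - <<'E'
from h import *
f=grab_frame("scene")
def proj(P):
    q=(P-np.array(f["position"]))@R.from_quat(f["rotation"]).as_matrix()
    return np.c_[f["cx"]+f["fx"]*q[:,0]/-q[:,2], f["cy"]-f["fy"]*q[:,1]/-q[:,2]]
E=np.array([[-.0195,.0355,0],[-.0195,-.0355,0],[.0195,-.0355,0],[-.0195,.0355,.023],[-.0195,-.0355,.023],[.0195,-.0355,.023]])
for t in (-.12,0,.12):
    P=proj(R.from_euler("ZX",[-.02,t]).apply(E)+[.6217,-.1415,.003+abs(t)*.0355])
    s=lambda a,b:((P[b]-P[a])[1]/(P[b]-P[a])[0]).round(2)
    print(t,"bottom slope",s(0,1),"top slope",s(3,4),"crop px",(P-[240,165]).round(1).tolist())
g=cv2.cvtColor(f["frame"],cv2.COLOR_RGB2GRAY)[174:196,250:286]
for r in g: print(" ".join(f"{x:3d}" for x in r))
E
```

```text
-0.12 bottom slope 0.41 top slope 0.39 crop px [[14.8, 18.5], [27.2, 23.6], [36.9, 21.0], [14.5, 12.0], [26.9, 16.8], [36.7, 14.3]]
0 bottom slope 0.61 top slope 0.59 crop px [[14.8, 18.5], [27.1, 26.1], [36.9, 23.4], [14.9, 12.2], [27.3, 19.5], [37.1, 17.0]]
0.12 bottom slope 0.81 top slope 0.79 crop px [[14.9, 16.2], [27.1, 26.0], [36.8, 23.4], [15.5, 10.2], [27.8, 19.9], [37.6, 17.3]]
250 249 247 245 244 244 244 244 243 243 243 243 243 243 243 243 243 243 243 243 244 244 247 247 247 248 250 254 171 184 122 128 126 136 128 113
245 244 243 243 243 243 243 243 243 244 244 244 245 247 248 244 243 243 246 247 246 245 255 252 248 249 245 247 250 253 178 179 120 122 130 136
244 243 243 243 243 243 244 244 245 246 250 251 253 252 253 252 247 244 252 255 234 154 118  95 194 255 231 247 246 246 249 254 159 142 121 124
243 242 244 244 244 242 250 251 253 252 251 240 235 247 254 254 251 232 165 118 146 149 164 109  96 105 232 253 249 246 245 247 250 255 169 150
244 243 243 243 245 235 253 255 254 253 251 249 249 240 234 238 231 239 245 236 192 175 219 151 138 113  97 116 255 238 248 246 246 2
[... 1758 characters left out ...]
 113  97 108 250 254 253 250 249 249 251 254 255 255 248 255 255 206 148 210 225  92 100 102 108 154 213 240 243 244 245 231
245 248 254 150 123 110 109 109  49 162 255 251 252 249 249 252 255 217 156 143 210 243 252 235 255 108  97  93  98 117 124 159 238 248 250 245
244 244 247 253 171 152 114 112  59  58  93 224 255 253 175 130 153 153 173 157 115 229 242 233 244 145  91  95  90 109 115 116 111 194 246 248
244 245 244 246 249 255 146 154 112 113  79  80 141 255 199 174 220 223 255 235  83  88 140 247 242 243 149 139  96 104 100 107 121 110 104 230
243 244 244 244 245 248 250 255 152 120 139 109  92  98 206 255 245 252 250 254 148 133  94  87 183 242 247 250 150 142  95  95 112 109 114 118
```

```bash
python3 -c "
from h import *
print(bot.get_obs()['time'],bot.finish_job())"
```

```text
the job is handed in; nothing more can be done
31.9 None
```

I placed both kits and handed the job in at about 32 s. Every part was lowered to or within about 1 mm of its support before release.

- **Changeover kit (divided tray):**
  - The window clamp plate lies flat in the larger compartment.
  - The copper insert lies lengthways on top of it. The insert's centre reads about 1–2 mm from where I released the plate.
  - The capillary box is in the smaller compartment, only 1–2 mm from the end wall. I checked its edge slopes in the side camera because of that. They match a level box on the floor: 0.57–0.64 seen against 0.61 expected.
- **Inspection kit (plain tray):**
  - The dish lies flat and the objective stands upright beside it, with a gap between them in the side camera.
- **Checks that disagreed or were weak:**
  - The networks put the objective about 1 cm from where I released it along the tray. Even so, that position is about 5 cm from the tray centre, against a limit of 7 cm.
  - A fit of the box outline to the pictures failed because the box is white on white, so I used the edge slopes instead.
  - In the last top picture, the network named the loupe as the dish and missed the tweezers. The side camera found all three.
- **Bystanders:** The loupe reads within about 3 mm of where it started. I have no starting reading for the tweezers, but the arm kept clear of them and of the red look-alike.

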